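# Snap the seam clip onto a tube mould and slide it home

## Robot

A 6-joint arm with a two-finger parallel gripper is mounted at the origin on the work surface. World frame = base frame: x ahead of the robot, y to its left, z up, the work surface at z = 0. Lengths are in m, angles in rad, forces in N, time in s.
With the tool pointing down it reaches from about 0.3 to 0.75 m from the base axis. Payload 8.5 kg.
Tool frame: the origin (TCP) lies at the very end of the fingers, on their centre line; the grasp point (between the pads) lies 19 mm behind it (arm.grip_point_offset is the distance from the TCP to the grasp point, in m); z points along the fingers, y is the line along which they close (so a half turn about z gives the same grasp; the last joint's range is limited). The gripper opens to 85 mm and grips with 20 to 120 N. Pads are 22 mm wide; open, the fingers measure 114 mm over their backs; the gripper's body (76 mm by 85 mm) begins 54 mm behind the grasp point. The pads swing forward as they close: fully open they stand 13 mm farther back than shut.
Start: joints at [1.027, 0.381, 1.297, -0, 1.464, -0.215], TCP at [0.178, 0.521, 0.231] pointing down, gripper open.
Joint ranges: [-3.11, 3.11], [-0.89, 2.33], [0.22, 2.48], [-1.42, 4.56], [0.17, 2.85], [-2.88, 2.88]. Speed limits (rad/s): [2.39, 2.39, 3.14, 3.14, 3.14, 3.14].

## Interface

Orientations are given as a unit quaternion [w, x, y, z].
In Python, from cell import arm gives the robot as it stands. The module is installed in compiled form; this text tells all that it offers. Calls block until the motion is done:
- arm.goto(position, orientation): joint-space move of the TCP to a pose.
- arm.line_to(position, rotation=None, v=0.15): straight line of the TCP; rotation=None keeps the orientation; v is the mean speed in m/s.
- arm.set_joints(angles): joint-space move.
- arm.open() and arm.gripper_close(newtons=None): open the fingers fully, or close them until they stop; newtons is the grip in N (None keeps the last).
- arm.dwell(seconds).
- arm.inverse_kinematics(position, orientation): joint angles nearest the present ones, or None.
- arm.snapshot(name): name is "scene" or "top" or "wrist"; returns (picture, depth): 420x560x3 uint8, red, green, blue; 420x560 float32, m along the optical axis (not along the pixel's ray), 0 where there is no reading.
- arm.calibration(name): a dict with "intrinsics" (3x3 intrinsics, pixels), "R" (3x3) and "t" (3): a world point X has camera coordinates R X + t; the wrist camera has in their place "hand_eye" (4x4, takes a point from camera to tool coordinates, whose origin is the TCP and whose axes are the flange's). Camera axes: x right, y down, z forward; pixel columns grow to the right and rows downward; lengths in m; the calibration is good to about 2 mm. A picture is of the moment at which its call begins: read the wrist's pose just before it. calibration takes no time and is no camera call.
A pose or a line that the arm cannot do raises arm.MotionError and nothing moves.
- arm.job_done(): hands the job in; it is judged then, once.
Trained networks look in the newest picture that a camera, given by its name, has taken for a name from the list of things; names that differ only in an ending like _2 or _b are one class to them, and where a whole thing is asked for, a point or a joint stands for the part that bears it (a point fixed in the world has none). Each returns a list of dicts, best first, with "conf" (0 to 1); they miss things now and then, are a little off and sometimes report something else, mostly with a low value. They report only what shows in the picture. A call takes as long as a camera call. They do not tell look-alikes from the thing itself.
- arm.look_for(camera, query): "extent" ([left, top, width, height] in pixels, round what is visible of it).
- arm.mark_of(camera, query): "pixel" ([row, column] in pixels: a listed point, or the origin of a listed thing).
Readings, each from a call of its own:
- arm.read_t(): time.
- arm.read_joints(): joint angles.
- arm.read_qvel(): joint speeds.
- arm.read_effort(): joint torques, N m.
- arm.read_tcp_pos(): TCP position.
- arm.read_ee_rot(): TCP orientation.
- arm.read_force(): force on the tool from outside, world axes, zero at the start.
- arm.read_torque(): the same for the moment, N m.
- arm.read_opening(): finger opening in m.
- arm.read_finger_force(): force on a finger pad.
Only numpy, scipy, OpenCV 4.12 (cv2) and the standard library are available. Lean on these libraries where they do the work, as an engineer would, in place of code of your own. Each camera call takes 0.05 s, during which the arm holds its last target. There are 200 camera calls.

## Task

Close the white tube mould on its sprung cradle: take the grey clip that fits the tube (the smaller of the two), press it down over the clear middle of the tube until both arms snap past the widest point and it sits fully home, then slide it along the tube and press it snugly, with about 10 N, against the collar. Be gentle: do not drive the sprung cradle down onto its stops or ram the collar, leave everything else on the bench where it is, and let go of the clip.

Things in the scene. Friction and masses are not known exactly. Their poses are not given: they have to be found in the camera images.
- clip: the small grey spring clip, for a 40 mm tube, about 65 g. Origin on its bore axis, x along the bore, z up towards the grip fin; its ends (+x, -x) are alike. 30 mm long (x), 53 mm wide (y); a bridge over the bore has its top 26.5 mm above the origin, the feet of its arms are 20 mm below it. Starts standing on these feet on the bench, fin up. Home on the tube, its origin is on the tube axis
- clip_grip (a point): middle of the clip's flat upright grip fin, 42.5 mm above the clip's origin, same axes. The fin stands on the bridge, 12 mm thick (y), 30 mm long (x), from 26.5 to 59 mm above the origin; to be gripped across its thickness
- clip_mouth (a point): middle between the lips of the clip's two sprung arms (gap 34 mm), 11.5 mm below the clip's origin, same axes. They meet the tube when the clip's origin is 23 mm above its axis; pressing on, the resistance grows to 10 to 16 N (the cradle sinking 17 to 29 mm) until they pass the widest point and the clip drops home, the resistance falling away. It then slides along the tube against under 6 N
- big_clip: a larger grey clip of the same form for a 64 mm tube, rigid, 76 mm wide, does not fit this mould; stands on the bench, origin on its bore axis, x along the bore. Bystander
- tube_middle (a point): point on the axis of the white tube (40 mm diameter, horizontal), at the middle of its clear span; x along the tube towards the collar, z up. The clear span runs 70 mm either way: at +x to the collar, at -x to a wooden support block (70 mm wide, top 17 mm above the axis). The deck is 28 mm under the axis. Tube and deck sink together under load
- collar_face (a point): centre of the collar's face that looks at the clear span, on the tube axis, 70 mm from tube_middle in +x, same axes. When the clip touches the collar, the clip's origin lies 15 mm from this point in -x
- cradle (a joint): how far the sprung cradle with the tube is pressed down, m: 0 at rest, stops at 0.036. Springs 0.5 N per mm after about 1.5 N preload, so it meets its stops near 19 N; collar_face and tube_middle sink with it
- paint_bottle: yellow paint bottle, 38 mm diameter, 110 mm tall, standing; origin under its foot. Bystander
- paper_cup: open paper cup, 72 mm diameter, 85 mm tall; origin under its foot. Bystander
- jar: white jar with grey lid, 56 mm diameter, 60 mm tall; origin under its foot. Bystander
- stand: the plywood base of the sprung cradle, 230 x 110 x 10 mm, fixed to the bench; origin under its middle, x along the tube towards the collar. It carries the springs, the deck, the tube (axis 84 mm above the bench at rest) and the collar
- collar: the collar, a round grey flange on the tube, 52 mm diameter, 8 mm thick; it does not give along the tube (it can turn about it). Origin as collar_face
Not all that is in view belongs to the job. What is shaped like the clip but blue or turquoise is not meant.

How it is judged:
By the outcome, as a careful person would: the job done as asked, in the order asked, and still so for the second after the job is handed in, with the robot touching nothing.
It also fails if it takes over 67 s, if anything falls off the work surface, if the arm or the gripper's body presses on something with over 40 N, if the wrist force passes 120 N, or if a joint passes its speed limit or range.

## Working session

There is one attempt and no reset: what is moved stays moved. The work goes in short steps, each a Python script; the robot and the scene stay as the last script left them, time stands still between calls to the robot, and variables do not carry over. Pictures are saved under pics/ and viewed, at most 11 in all, crops included, and the job is handed in when it is done.

```bash
mkdir -p pics; cat > h.py <<'E'
from cell import arm
import numpy as np, cv2
def save(img,n): cv2.imwrite('pics/'+n+'.png',cv2.cvtColor(img,cv2.COLOR_RGB2BGR))
def cam(name):
    c=arm.calibration(name); return np.array(c['intrinsics']),np.array(c['R']),np.array(c['t'])
def world(name,r,c,d):
    K,R,t=cam(name); p=d*np.linalg.solve(K,[c,r,1.]); return R.T@(p-t)
def at_z(name,r,c,z):
    K,R,t=cam(name); o=-R.T@t; v=R.T@np.linalg.solve(K,[c,r,1.]); return o+v*(z-o[2])/v[2]
def cloud(name,depth):
    K,R,t=cam(name); v,u=np.mgrid[:depth.shape[0],:depth.shape[1]]
    P=np.stack([u,v,np.ones_like(u)],-1)@np.linalg.inv(K).T*depth[...,None]
    return (P-t)@R
E
python3 - <<'E'
from h import *
for n in ('scene','top'):
    im,d=arm.snapshot(n); save(im,n+'0'); np.save(n+'0.npy',d)
    for q in ('clip','big_clip','tube_middle','collar_face','stand','clip_grip'):
        m=arm.mark_of(n,q); print(n,q,[(np.round(x['pixel']).tolist(),round(x['conf'],2)) for x in m][:4])
print(arm.read_t(),arm.read_ee_rot())
E
```

```text
scene clip [([254.0, 368.0], 0.93), ([246.0, 328.0], 0.79), ([229.0, 364.0], 0.77), ([282.0, 370.0], 0.68)]
scene big_clip [([204.0, 323.0], 0.84), ([178.0, 186.0], 0.52)]
scene tube_middle [([179.0, 187.0], 0.59)]
scene collar_face [([164.0, 190.0], 0.84)]
scene stand [([201.0, 194.0], 0.64)]
scene clip_grip [([213.0, 367.0], 0.93), ([237.0, 372.0], 0.91), ([264.0, 368.0], 0.75), ([233.0, 329.0], 0.58)]
top clip [([251.0, 187.0], 0.83), ([181.0, 181.0], 0.71), ([213.0, 182.0], 0.64), ([217.0, 219.0], 0.59)]
top big_clip [([273.0, 232.0], 0.85)]
top tube_middle [([256.0, 375.0], 0.94)]
top collar_face []
top stand [([260.0, 367.0], 0.75)]
top clip_grip [([180.0, 176.0], 0.76), ([247.0, 183.0], 0.68), ([215.0, 181.0], 0.59), ([217.0, 222.0], 0.53)]
0.7 [-6.27993783e-06  1.63660736e-01  9.86516682e-01  5.77658554e-06]
```

View pics/top0.png

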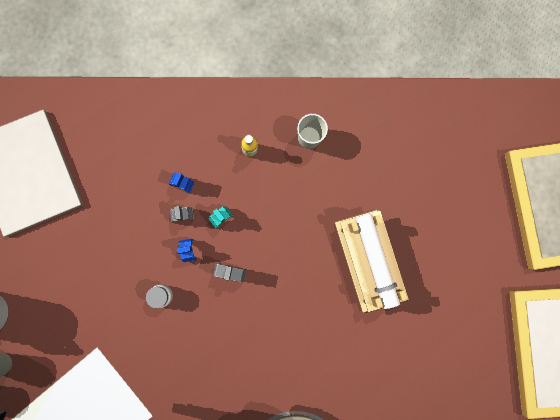

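View pics/scene0.png

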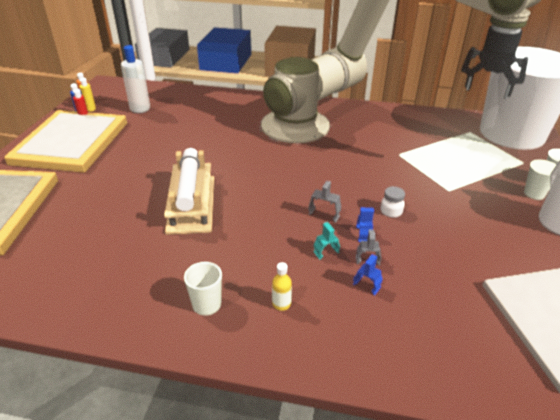

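Top view candidates as row, column: small grey (213,182), big grey (273,230), blue (181,181) and (251,187), turquoise (217,219). I choose the small grey at (213,182), which is scene (246,368). The tube is at (256,375) and the collar is at its near end (288,386). Next I'll locate things in 3D and move the wrist camera over the clip.

```bash
python3 - <<'E'
from h import *
d=np.load('top0.npy'); P=cloud('top',d)
im=cv2.cvtColor(cv2.imread('pics/top0.png'),cv2.COLOR_BGR2RGB)
print('px size',np.linalg.norm(P[213,182]-P[213,192])/10)
for n,(r,c) in dict(clip=(213,182),big=(273,230),blue1=(181,181),blue2=(251,187),turq=(217,219)).items():
    w=P[r-16:r+17,c-18:c+19].reshape(-1,3); w=w[(w[:,2]>.012)&(w[:,2]<.15)]
    f=w[w[:,2]>w[:,2].max()-.012]; print(n,w.mean(0).round(3),'fin',f.mean(0).round(3),len(f),w[:,2].max().round(3))
# tube: white points high
w=P[205:312,330:410].reshape(-1,3); t=w[(w[:,2]>.09)&(w[:,2]<.12)]
print('tube',len(t),t.mean(0),t.min(0),t.max(0))
m=t[:,:2].mean(0); u,s,v=np.linalg.svd(t[:,:2]-m); print('dir',v[0])
h=np.array([at_z('top',r,c,.104) for r,c in [(256,375),(288,386),(219,364)]]);print(h)
c=at_z('top',213,182,.05); print(c)
# wrist look
q=np.array([0,0.16366,0.98652,0.])
K=np.array(arm.calibration('wrist')['intrinsics']);print(K, arm.calibration('wrist')['hand_eye'])
E
```

```text
px size 0.003874145243749913
clip [0.592 0.268 0.051] fin [0.592 0.272 0.078] 74 0.083
big [0.453 0.152 0.067] fin [0.453 0.154 0.096] 75 0.101
blue1 [0.669 0.269 0.052] fin [0.671 0.274 0.079] 73 0.084
blue2 [0.506 0.255 0.051] fin [0.507 0.256 0.078] 75 0.083
turq [0.586 0.176 0.051] fin [0.586 0.176 0.079] 68 0.084
tube 1808 [ 0.47662915 -0.18746344  0.10031659] [ 0.37119248 -0.24894967  0.09000315] [ 0.58773972 -0.12678417  0.11443589]
dir [-0.95980712 -0.28066045]
[[ 0.4887428  -0.18025573  0.104     ]
 [ 0.41686745 -0.20320656  0.104     ]
 [ 0.57293506 -0.15730548  0.104     ]]
[0.59361424 0.26526706 0.05      ]
[[319.36485069   0.         279.316728  ]
 [  0.         319.36485069 213.9554354 ]
 [  0.           0.           1.        ]] [[-7.62239164e-04 -9.66257965e-01 -2.57575163e-01  6.47918763e-02]
 [ 9.99999570e-01 -8.72494840e-04  3.13757938e-04 -1.77833711e-04]
 [-5.27904107e-04 -2.57574813e-01  9.66258214e-01 -1.42503610e-01]
 [ 0.00000000e+00  0.00000000e+00  0.00000000e+00  1.00000000e+00]]
```

```bash
cat >> h.py <<'E'
from scipy.spatial.transform import Rotation as Ro
def Rm(q): return Ro.from_quat([q[1],q[2],q[3],q[0]]).as_matrix()
def quat(yaw):  # tool down, tool y axis along world direction yaw (closing line)
    y=np.array([np.cos(yaw),np.sin(yaw),0]); z=np.array([0,0,-1.]); x=np.cross(y,z)
    a=Ro.from_matrix(np.stack([x,y,z],1)).as_quat(); return [a[3],a[0],a[1],a[2]]
def wsnap():
    p=np.array(arm.read_tcp_pos()); R=Rm(arm.read_ee_rot()); im,d=arm.snapshot('wrist')
    c=arm.calibration('wrist'); K=np.array(c['intrinsics']); H=np.array(c['hand_eye'])
    v,u=np.mgrid[:d.shape[0],:d.shape[1]]
    C=np.stack([u,v,np.ones_like(u)],-1)@np.linalg.inv(K).T*d[...,None]
    return im,d,(C@H[:3,:3].T+H[:3,3])@R.T+p
E
python3 - <<'E'
from h import *
q=arm.read_ee_rot()
arm.goto([.592,.270,.26],q)
im,d,P=wsnap(); save(im,'w_clip'); np.savez('w_clip.npz',P=P,im=im)
for n in('clip','clip_grip'): print([(np.round(x['pixel']).tolist(),round(x['conf'],2)) for x in arm.mark_of('wrist',n)])
print(arm.read_t())
E
```

```text
[([204.0, 208.0], 0.88), ([190.0, 279.0], 0.65), ([120.0, 245.0], 0.65), ([242.0, 305.0], 0.55)]
[([214.0, 202.0], 0.95), ([117.0, 241.0], 0.84), ([190.0, 280.0], 0.7), ([259.0, 307.0], 0.55)]
2.6167
```

View pics/w_clip.png

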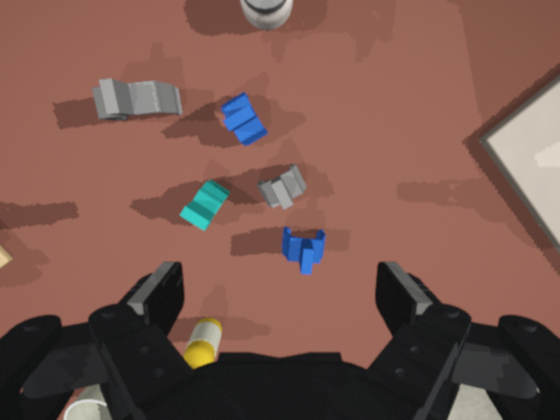

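The small grey clip is at (188,283). The blue clips are at (119,244) and (250,304), turquoise at (204,205) and the big grey clip at (98,137). I'll measure the clip's pose, plus a look at the tube.

```bash
python3 - <<'E'
from h import *
z=np.load('w_clip.npz'); P=z['P']; im=z['im']
save(cv2.resize(im[150:230,235:335],None,fx=5,fy=5,interpolation=cv2.INTER_CUBIC),'crop')
def clip(P,r,c,s=32):
    w=P[r-s:r+s,c-s:c+s].reshape(-1,3); w=w[(w[:,2]>.015)&(w[:,2]<.1)]
    return w
w=clip(P,188,283)
for lo,hi in((.07,.1),(.04,.058),(.015,.1)):
    s=w[(w[:,2]>lo)&(w[:,2]<hi)]; print(lo,len(s),s.mean(0).round(4),s[:,2].max(),[np.round(a,2) for a in cv2.minAreaRect((s[:,:2]*1000).astype(np.float32))])
# other fins
for n,(r,c) in dict(b1=(119,244),b2=(250,304),t=(204,205)).items():
    s=clip(P,r,c); s=s[s[:,2]>.07]; print(n,[np.round(a,1) for a in cv2.minAreaRect((s[:,:2]*1000).astype(np.float32))])
arm.goto([.55,-.18,.32],quat(np.arctan2(-.2807,-.9598)+np.pi/2))
im,d,P=wsnap(); save(im,'w_tube'); np.savez('w_tube.npz',P=P,im=im)
for n in('tube_middle','collar_face','collar'): print(n,[(np.round(x['pixel']).tolist(),round(x['conf'],2)) for x in arm.mark_of('wrist',n)])
print(arm.read_t(),arm.read_joints())
E
```

```text
0.07 352 [0.5917 0.2735 0.0784] 0.08055325002663594 [array([592.31, 273.28]), array([29.85, 11.93]), np.float64(8.11)]
0.04 637 [0.5911 0.275  0.0462] 0.05789110430286726 [array([592.34, 273.68]), array([29.97, 40.68]), np.float64(8.35)]
0.015 1229 [0.591  0.2753 0.0533] 0.08055325002663594 [array([592.41, 273.18]), array([30.02, 51.78]), np.float64(8.26)]
b1 [array([506.8, 258. ]), array([12.1, 30.1]), np.float64(10.7)]
b2 [array([671.5, 275.7]), array([12. , 30.3]), np.float64(66.3)]
t [array([586.5, 178.1]), array([30.1, 12.7]), np.float64(37.5)]
tube_middle [([232.0, 268.0], 0.79)]
collar_face [([285.0, 268.0], 0.89)]
collar [([287.0, 271.0], 0.74)]
4.4833 [-5.19679547e-01  3.90527663e-01  1.03009540e+00  3.59240341e-05
  1.72113157e+00  7.65271688e-01]
```

View pics/crop.png

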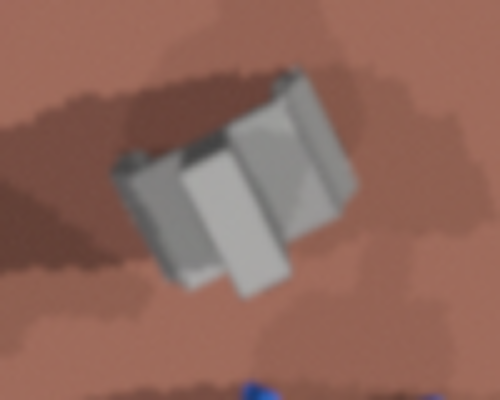

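View pics/w_tube.png

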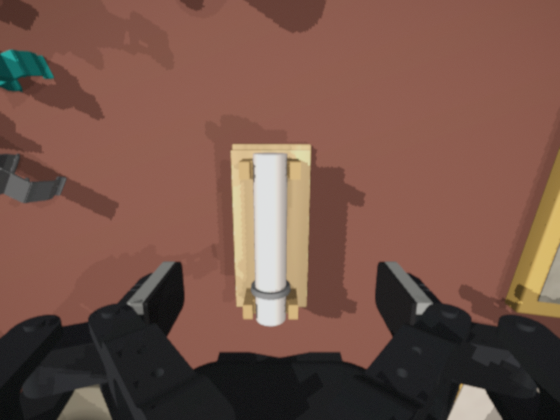

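The crop confirms a small grey clip, with the bore at about 8°. The tube view shows the collar at (288,271) and the tube middle around (225,270). Now I'll fit the tube.

```bash
cat > tube.py <<'E'
from h import *
from scipy.optimize import least_squares
z=np.load('w_tube.npz'); P=z['P']; im=z['im'].astype(int)
w=P[140:330,225:320].reshape(-1,3); c=im[140:330,225:320].reshape(-1,3)
bright=(c.min(1)>150)&(c.max(1)-c.min(1)<25)
t=w[bright&(w[:,2]>.085)&(w[:,2]<.11)]; m=t.mean(0)
def res(p):
    d=np.array([np.cos(p[0]),np.sin(p[0]),0]); n=np.array([-d[1],d[0],0])
    return np.hypot((t-m)@n-p[1],t[:,2]-p[2])-.020
f=least_squares(res,[np.arctan2(-.2807,-.9598),0,.084],loss='soft_l1',f_scale=.001)
a,o,h=f.x; d=np.array([np.cos(a),np.sin(a)]); n=np.array([-d[1],d[0]])
print('ang',np.degrees(a),'z',h,len(t),np.abs(f.fun).mean())
L=(w[:,:2]-m[:2])@d; N=(w[:,:2]-m[:2])@n-o
print('tube ends',np.percentile((t[:,:2]-m[:2])@d,[.5,99.5]))
# collar: high points or greyish on tube
col=(w[:,2]>.1065)&(abs(N)<.02); print('collar',col.sum(),np.percentile(L[col],[0,5,25,50,75,95,100]).round(4),w[col,2].max())
blk=(w[:,2]>.09)&(abs(N)>.024)&(abs(N)<.04); print('blk',blk.sum(),np.sort(L[blk])[::20].round(3))
g=(c.max(1)<140)&(c.max(1)-c.min(1)<25)&(w[:,2]>.095)&(abs(N)<.024); print('grey',np.percentile(L[g],[0,5,50,95,100]).round(4))
st=(w[:,2]>.004)&(w[:,2]<.016); print('stand',np.percentile(L[st],[1,99]),np.percentile(N[st],[1,99]))
print('origin',m[:2]+o*n,d)
E
python3 tube.py
```

```text
ang -163.79034704614196 z 0.08372065390977694 4874 0.0005451982303690892
tube ends [-0.09612277  0.11839342]
collar 185 [-0.1234 -0.1234 -0.1234  0.0726  0.0762  0.0788  0.0798] 0.46242011600373994
blk 693 [-0.088 -0.087 -0.086 -0.085 -0.084 -0.083 -0.082 -0.081 -0.079 -0.078
 -0.077 -0.076 -0.075 -0.074 -0.073 -0.071 -0.07  -0.069  0.074  0.091
  0.092  0.092  0.092  0.093  0.095  0.097  0.098  0.1    0.102  0.103
  0.105  0.106  0.109  0.11   0.111]
grey [0.071  0.0714 0.0727 0.0786 0.0802]
stand [-0.10285762  0.10417086] [-0.05322873  0.05492219]
origin [ 0.49133438 -0.18477247] [-0.96024667 -0.27915289]
```

```bash
python3 - <<'E'
from h import *
q=quat(np.radians(-81.8))
print(arm.inverse_kinematics([.5923,.2733,.0505],q))
arm.goto([.5923,.2733,.16],q)
arm.line_to([.5923,.2733,.051],v=.12)
print('F before',np.round(arm.read_force(),2))
arm.gripper_close(60)
print('open',arm.read_opening(),arm.read_finger_force(),np.round(arm.read_force(),2),np.round(arm.read_tcp_pos(),4))
arm.line_to([.5923,.2733,.20],v=.12)
arm.dwell(.3)
print('open',arm.read_opening(),arm.read_finger_force(),np.round(arm.read_force(),2),np.round(arm.read_torque(),3),arm.read_t())
im,d=arm.snapshot('scene');save(im[130:330,230:430].repeat(3,0).repeat(3,1),'held')
E
```

```text
[ 2.51194564e-01  7.20020375e-01  1.23118038e+00 -4.44089210e-16
  1.19039190e+00  1.67887389e+00]
F before [-0.05 -0.5  -0.2 ]
open 0.011234988500432995 61.2272572517395 [-0.32 -0.23  1.56] [0.5923 0.2734 0.0512]
open 0.011082642124906087 61.013925075531006 [-0.6   0.97 -0.54] [ 0.005  0.011 -0.045] 9.6583
```

View pics/held.png

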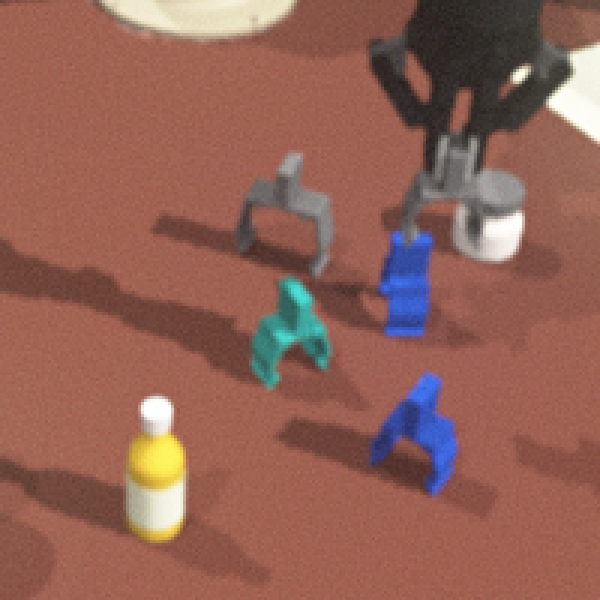

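The clip is held upright by its fin, and the other objects are where they were. Next I'll press it over the tube middle.

```bash
cat >> h.py <<'E'
def F(n=8): return np.mean([arm.read_force() for _ in range(n)],0)
D=np.array([-0.96025,-0.27915]); MID=np.array([.4902,-.1851]); A=np.radians(-163.79)
E
python3 - <<'E'
from h import *
q=quat(A+np.pi/2)
p=np.r_[MID,.23]; arm.line_to([.5923,.2733,.23]); arm.goto(p,q); arm.line_to(np.r_[MID,.16]); arm.dwell(.3)
F0=F(15); t0=arm.read_t(); np.save('F0.npy',F0); print('F0',F0.round(2),arm.read_t()-t0,t0)
im,d,P=wsnap(); save(im,'above')
z=.145; arm.line_to(np.r_[MID,z],v=.1); pk=0; log=[]
while z>.088:
    z-=.001; arm.line_to(np.r_[MID,z],v=.02); f=F()-F0; log.append((round(z*1e3),*f.round(1)))
    pk=max(pk,f[2])
    if f[2]>17 or np.hypot(f[0],f[1])>8: print('STOP'); break
    if pk>8 and f[2]<pk-3: print('SNAP'); break
for l in log[::3]+log[-4:]: print(*l)
print(pk,arm.read_t(),arm.read_tcp_pos(),arm.read_torque())
E
```

```text
F0 [-0.27 -0.65  0.12] 0.0 12.6917
SNAP
144 0.2 1.1 -0.3
141 1.1 0.1 -1.3
138 0.6 1.6 -0.5
135 0.8 2.9 1.5
132 -0.3 2.9 2.8
129 0.7 3.7 5.0
126 -0.8 3.5 5.2
123 -0.6 2.5 8.2
120 -1.4 3.5 9.2
117 -0.8 2.9 9.6
114 -0.7 2.1 10.4
111 -1.2 2.0 11.2
112 -0.8 2.3 11.9
111 -1.2 2.0 11.2
110 0.5 2.8 10.1
109 -0.0 1.8 8.0
11.942434580862972 22.0417 [ 0.4907804  -0.18560225  0.10982092] [ 0.36050611  0.06440416 -0.00052111]
```

View pics/above.png

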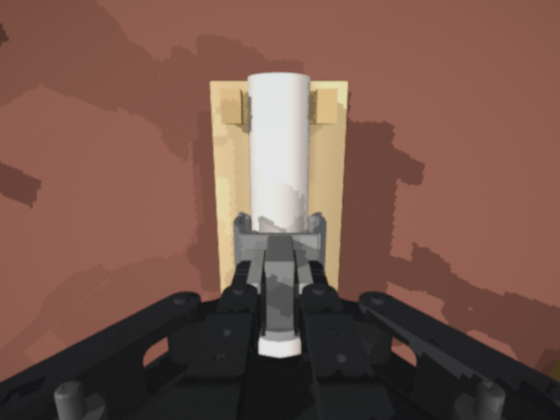

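```bash
python3 - <<'E'
from h import *
F0=np.load('F0.npy'); arm.dwell(.3)
print('now',(F(20)-F0).round(2),np.round(arm.read_tcp_pos(),4))
for z in (.107,.105,.103,.101,.100,.099):
    arm.line_to(np.r_[MID,z],v=.02); arm.dwell(.1); f=F(12)-F0; print(z,f.round(2),np.round(arm.read_tcp_pos(),4))
    if f[2]>13.5: break
for z in (.107,.110,.113,.115):
    arm.line_to(np.r_[MID,z],v=.03); arm.dwell(.1); f=F(12)-F0; print(z,f.round(2))
print(arm.read_t(),arm.read_opening())
E
```

```text
now [0.31 4.28 3.82] [ 0.4902 -0.185   0.109 ]
0.107 [-0.39  4.01  4.71] [ 0.4902 -0.185   0.107 ]
0.105 [-0.47  4.02  6.3 ] [ 0.4902 -0.185   0.1051]
0.103 [0.42 3.93 6.74] [ 0.4902 -0.185   0.1032]
0.101 [0.01 4.63 8.  ] [ 0.4903 -0.185   0.1013]
0.1 [0.22 4.16 7.63] [ 0.4903 -0.185   0.1004]
0.099 [-0.4   5.88  8.59] [ 0.4903 -0.185   0.0994]
0.107 [0.43 4.85 4.43]
0.11 [-0.1   3.32  2.8 ]
0.113 [-1.4   2.01  2.19]
0.115 [-1.17  2.04 -0.26]
26.0083 0.01112823220339464
```

Stiffness is now the spring's own 0.5 N/mm and the heights match, so the clip is home. Slide it to the collar.

```bash
python3 - <<'E'
from h import *
F0=np.load('F0.npy'); n=np.array([-D[1],D[0]]); off=0.; z=.1135
def go(s,v):
    arm.line_to(np.r_[MID+s*D+off*n,z],v=v); f=F(12)-F0
    return -f[:2]@D, f[:2]@n, f[2]
fr=[]; s=0
while s<.060:
    st=.004 if s<.048 else (.0005 if s<.052 else .00025)
    s+=st; a,l,v=go(s,.03 if s<.048 else .01)
    off+=np.clip(l*.0001,-.0003,.0003)   # yield sideways
    off=np.clip(off,-.002,.002)
    if s<.050: fr.append(a)
    print(round(s*1e3,2),round(a,1),round(l,1),round(v,1),round(off*1e3,2))
    if a>np.mean(fr[2:])+4.5: break
print('fr',np.mean(fr[2:]),arm.read_t(),np.round(arm.read_tcp_pos(),4)); np.save('st.npy',[s,off,np.mean(fr[2:])])
E
```

```text
4.0 -0.5 -1.4 1.6 -0.14
8.0 -0.5 -1.4 2.5 -0.28
12.0 -2.0 -1.0 2.2 -0.38
16.0 -1.1 -0.1 1.7 -0.39
20.0 -1.5 0.6 0.7 -0.33
24.0 -0.9 -1.2 1.3 -0.45
28.0 -1.4 0.4 0.5 -0.41
32.0 -1.8 1.0 1.7 -0.32
36.0 -0.7 0.5 0.2 -0.26
40.0 -1.3 0.2 0.9 -0.24
44.0 -1.2 -0.3 2.4 -0.27
48.0 1.1 -0.2 1.5 -0.29
48.5 2.5 -0.1 1.8 -0.3
49.0 1.4 -0.8 1.9 -0.38
49.5 1.5 0.1 1.5 -0.37
50.0 1.7 -0.2 1.9 -0.39
50.5 0.2 -0.5 0.6 -0.44
51.0 1.6 0.8 1.4 -0.36
51.5 2.1 0.6 1.3 -0.3
52.0 0.8 -0.1 2.2 -0.31
52.25 2.4 0.2 1.7 -0.29
52.5 2.7 -0.9 2.2 -0.37
52.75 1.6 0.6 2.4 -0.31
53.0 1.5 0.2 1.5 -0.29
53.25 2.0 -0.1 1.6 -0.29
53.5 1.9 0.3 2.4 -0.26
53.75 2.5 0.2 1.7 -0.24
54.0 2.2 -0.9 2.0 -0.33
54.25 2.1 0.2 2.1 -0.31
54.5 2.1 -0.3 1.7 -0.34
54.75 1.2 0.1 2.3 -0.33
55.0 2.2 1.0 1.6 -0.23
55.25 1.7 -0.6 1.6 -0.29
55.5 1.6 0.4 1.8 -0.26
55.75 2.0 -0.2 1.6 -0.28
56.0 1.9 -0.1 -0.1 -0.29
56.25 1.8 0.0 1.1 -0.29
56.5 1.3 0.8 1.7 -0.21
56.75 2.0 -0.2 1.5 -0.23
57.0 3.3 -1.1 2.3 -0.34
57.25 4.7 -1.2 1.7 -0.46
fr -0.40044049983495866 36.9333 [ 0.4355 -0.2007  0.1136]
  return _methods._mean(a, axis=axis, dtype=dtype,
  ret = ret.dtype.type(ret / rcount)
```

```bash
python3 - <<'E'
from h import *
F0=np.load('F0.npy'); n=np.array([-D[1],D[0]]); s,off,_=np.load('st.npy'); z=.1135
while s<.062:
    s+=.0002; arm.line_to(np.r_[MID+s*D+off*n,z],v=.01); arm.dwell(.05); f=F(25)-F0; a=-f[:2]@D
    print(round(s*1e3,2),round(a,1),round(f[:2]@n,1),round(f[2],1))
    if a>11: break
arm.dwell(.5); f=F(30)-F0; print('held',-f[:2]@D,f[2],arm.read_torque(),arm.read_t())
np.save('st.npy',[s,off,0])
im,d=arm.snapshot('scene');save(im[110:250,110:270].repeat(4,0).repeat(4,1),'press')
E
```

```text
57.45 6.0 -0.5 1.2
57.65 7.1 -1.1 2.2
57.85 7.7 -1.5 1.4
58.05 8.6 -1.4 1.5
58.25 9.7 -2.5 0.6
58.45 10.8 -2.2 1.0
58.65 11.6 -1.4 2.3
held 11.8704968588614 1.2448233234260029 [ 8.37714487e-01 -1.89055435e+00  7.98644295e-04] 39.5333
```

View pics/press.png

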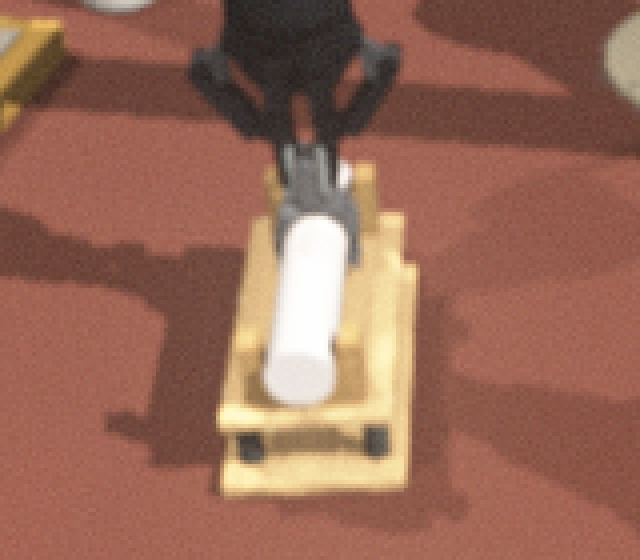

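The clip is against the collar with about 11.9 N total axial force, less about 1.8 N of sliding friction. That leaves roughly 10 N on the collar, so I'll release and check.

```bash
python3 - <<'E'
from h import *
n=np.array([-D[1],D[0]]); s,off,_=np.load('st.npy')
arm.open(); arm.dwell(.2); print(arm.read_opening(),arm.read_force())
c=np.r_[MID+s*D+off*n,.1135]
arm.line_to(c+[0,0,.12],v=.12)
arm.line_to(np.r_[c[:2]-.05*D,.26],v=.15); arm.dwell(.3)
im,d,P=wsnap(); print(arm.read_t())
save(im[100:400,100:460].repeat(2,0).repeat(2,1),'final')
w=P.reshape(-1,3); L=(w[:,:2]-MID)@D; N=(w[:,:2]-MID)@n
k=(abs(N)<.012)&(abs(L)<.085)
fin=k&(w[:,2]>.12)&(w[:,2]<.16); print('fin',fin.sum(),np.percentile(L[fin],[2,98]).round(4),np.percentile(N[fin],[2,98]).round(4),np.percentile(w[fin,2],98))
tb=k&(w[:,2]>.09)&(L<.03)&(L>-.06); print('tube top',np.percentile(w[tb,2],95))
E
```

```text
0.08520786527678158 [-0.26077724 -0.0276166   0.15679149]
42.5167
fin 539 [0.0396 0.0688] [-0.0059  0.0055] 0.14388805637128274
tube top 0.40231000943317763
```

View pics/final.png

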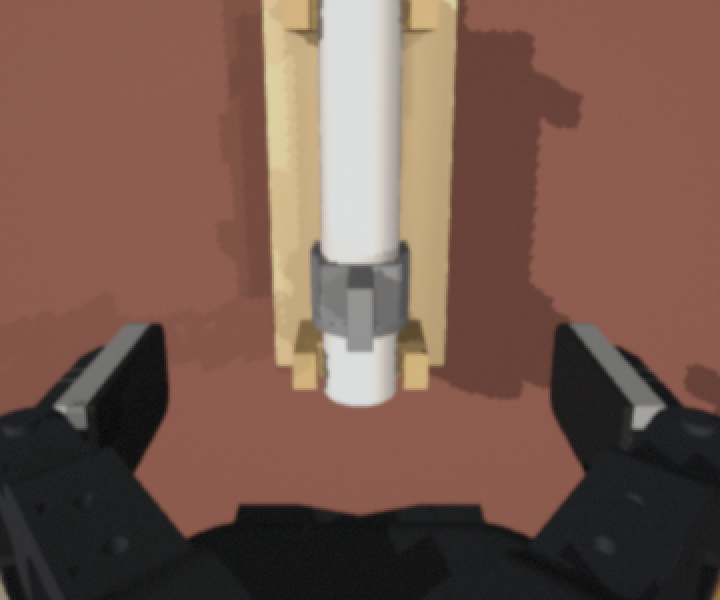

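The fin top is at 0.144 m, which matches fully home. The collar is hidden behind the clip in this view, so I'll look straight down on the contact.

```bash
python3 - <<'E'
from h import *
n=np.array([-D[1],D[0]])
arm.line_to(np.r_[MID+.136*D,.20],v=.15); arm.dwell(.3)
im,d,P=wsnap(); print(arm.read_t())
save(cv2.resize(im[70:190,210:350],None,fx=5,fy=5,interpolation=cv2.INTER_CUBIC),'gap')
L=(P[...,:2]-MID)@D
for c in (250,262,298): print(c,[(r,*im[r,c].tolist(),round(L[r,c]*1e3,1),round(P[r,c,2]*1e3)) for r in range(112,145,2)])
E
```

```text
43.9583
250 [(112, 119, 118, 117, np.float64(58.7), 100), (114, 119, 118, 117, np.float64(60.1), 100), (116, 118, 117, 117, np.float64(61.4), 97), (118, 117, 117, 116, np.float64(62.8), 98), (120, 118, 117, 116, np.float64(64.3), 99), (122, 118, 118, 117, np.float64(65.7), 99), (124, 120, 119, 119, np.float64(67.1), 99), (126, 120, 119, 118, np.float64(68.5), 99), (128, 149, 137, 121, np.float64(69.9), 98), (130, 151, 138, 122, np.float64(71.4), 98), (132, 129, 128, 127, np.float64(72.8), 97), (134, 129, 129, 127, np.float64(74.2), 98), (136, 130, 129, 128, np.float64(75.7), 97), (138, 129, 128, 127, np.float64(77.2), 97), (140, 147, 135, 121, np.float64(78.6), 98), (142, 202, 176, 134, np.float64(81.7), 57), (144, 205, 179, 135, np.float64(83.4), 55)]
262 [(112, 132, 132, 130, np.float64(59.2), 109), (114, 133, 132, 130, np.float64(60.6), 110), (116, 132, 132, 131, np.float64(61.9), 110), (118, 132, 132, 131, np.float64(63.3), 112), (120, 132, 132, 131, np.float64(64.6), 111), (122, 135, 134, 134, np.float64(65.9), 110), (124, 146, 146, 145, np.float64(67.3), 111), (126, 146, 146, 1
[... 499 characters left out ...]
20, np.float64(60.6), 111), (116, 123, 122, 121, np.float64(61.9), 110), (118, 123, 121, 120, np.float64(63.2), 110), (120, 122, 120, 120, np.float64(64.6), 109), (122, 122, 120, 119, np.float64(65.9), 110), (124, 121, 121, 120, np.float64(67.3), 110), (126, 120, 119, 118, np.float64(68.6), 111), (128, 110, 107, 104, np.float64(70.0), 110), (130, 113, 110, 107, np.float64(71.3), 105), (132, 114, 113, 112, np.float64(72.7), 106), (134, 114, 114, 112, np.float64(74.1), 104), (136, 115, 114, 113, np.float64(75.5), 105), (138, 112, 112, 111, np.float64(77.0), 104), (140, 120, 119, 116, np.float64(78.4), 104), (142, 174, 167, 161, np.float64(80.0), 98), (144, 190, 183, 177, np.float64(81.6), 97)]
```

View pics/gap.png

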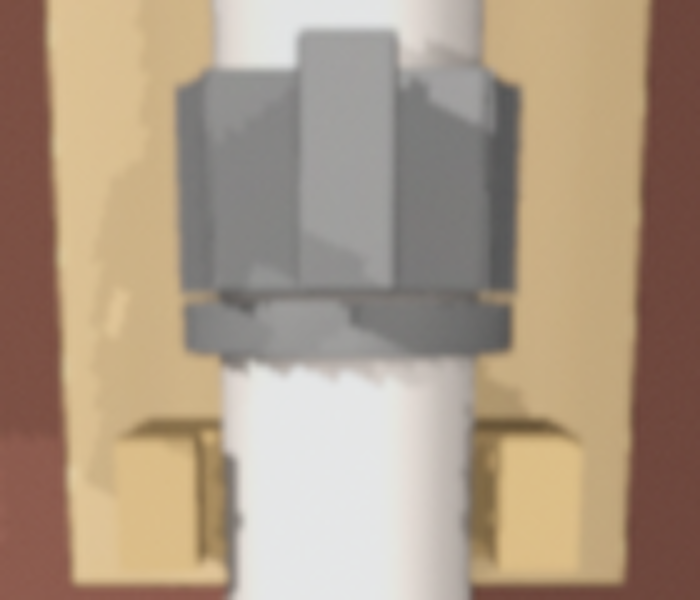

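A gap of about 2 mm (rows 290–303 of the crop) is left between the clip and collar. The clip pitched in the grip and sprang back when released. I'll push it on with the closed fingertips, low against its back face, then re-check.

```bash
python3 - <<'E'
from h import *
arm.gripper_close(30)
off=-.0004; n=np.array([-D[1],D[0]])
def at(s,z): return np.r_[MID+s*D+off*n,z]
arm.line_to(at(.008,.20),v=.2); arm.line_to(at(.008,.1075),v=.12); arm.dwell(.2)
F0=F(30); print('tare',F0.round(2),np.round(arm.read_tcp_pos(),4),arm.read_t())
s=.020; arm.line_to(at(s,.1075),v=.05); log=[]
while s<.036 and arm.read_t()<58:
    s+=.0005 if not log or log[-1][1]<1.2 else .0002
    arm.line_to(at(s,.1075),v=.02); f=F(25)-F0; a=-f[:2]@D; log.append((round(s*1e3,2),round(a,1),round(f[2],1)))
    if a>10.8 or abs(f[2])>6: break
print(log,arm.read_t())
arm.dwell(.2); f=F(30)-F0; print('hold',-f[:2]@D,f[2])
arm.line_to(at(s-.02,.1075),v=.06); arm.line_to(at(s-.02,.20),v=.2)
arm.line_to(np.r_[MID+.136*D,.20],v=.2); arm.dwell(.2)
im,d,P=wsnap(); print(arm.read_t())
save(cv2.resize(im[70:190,210:350],None,fx=5,fy=5,interpolation=cv2.INTER_CUBIC),'gap2')
for c in (246,262,298): print(c,[(r,*im[r,c].tolist()) for r in range(122,136)])
E
```

```text
tare [-0.25 -0.1  -0.54] [ 0.4826 -0.1871  0.1081] 46.6417
[(20.5, np.float64(0.6), np.float64(0.7)), (21.0, np.float64(-0.0), np.float64(1.3)), (21.5, np.float64(-0.3), np.float64(-0.0)), (22.0, np.float64(1.2), np.float64(-0.1)), (22.2, np.float64(-0.2), np.float64(0.2)), (22.7, np.float64(0.1), np.float64(0.5)), (23.2, np.float64(-0.2), np.float64(0.2)), (23.7, np.float64(0.2), np.float64(1.0)), (24.2, np.float64(0.7), np.float64(1.3)), (24.7, np.float64(0.1), np.float64(0.7)), (25.2, np.float64(1.0), np.float64(1.1)), (25.7, np.float64(0.5), np.float64(-0.4)), (26.2, np.float64(0.1), np.float64(0.5)), (26.7, np.float64(-0.1), np.float64(-0.6)), (27.2, np.float64(0.1), np.float64(0.6)), (27.7, np.float64(-0.1), np.float64(0.2)), (28.2, np.float64(0.6), np.float64(1.4)), (28.7, np.float64(0.4), np.float64(0.7)), (29.2, np.float64(0.1), np.float64(-0.1)), (29.7, np.float64(0.5), np.float64(0.1)), (30.2, np.float64(0.4), np.float64(0.7)), (30.7, np.float64(2.7), np.float64(1.3)), (30.9, np.float64(4.7), np.float64(1.8)), (31.1, np.float64(6.1), np.float64(2.3)), (31.3, np.float64(7.6
[... 482 characters left out ...]
7, 166, 134), (133, 186, 165, 134), (134, 185, 164, 133), (135, 186, 165, 134)]
262 [(122, 143, 142, 141), (123, 149, 149, 148), (124, 156, 155, 155), (125, 157, 157, 156), (126, 157, 157, 156), (127, 157, 157, 156), (128, 155, 154, 153), (129, 140, 139, 138), (130, 110, 110, 109), (131, 93, 93, 92), (132, 100, 99, 99), (133, 117, 116, 116), (134, 142, 141, 140), (135, 157, 156, 155)]
298 [(122, 130, 129, 128), (123, 130, 129, 128), (124, 130, 129, 129), (125, 129, 129, 127), (126, 129, 129, 127), (127, 129, 129, 128), (128, 128, 128, 126), (129, 117, 118, 116), (130, 103, 104, 102), (131, 106, 106, 105), (132, 118, 118, 116), (133, 122, 122, 121), (134, 122, 122, 122), (135, 122, 121, 121)]
```

View pics/gap2.png

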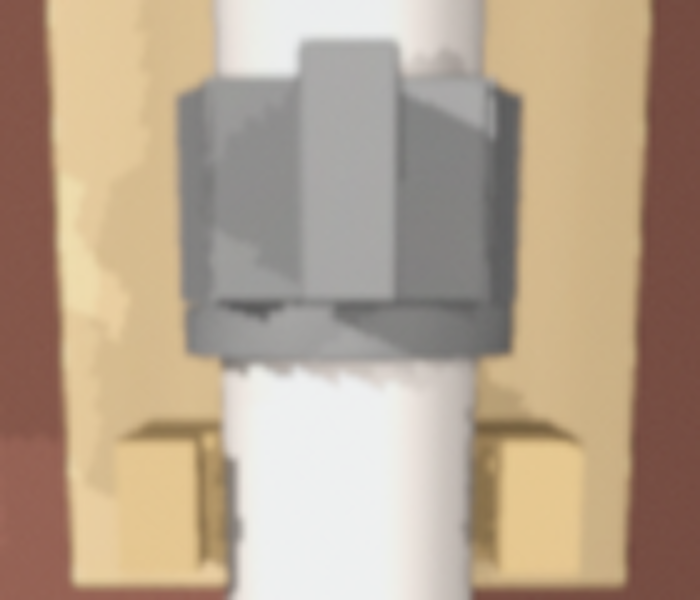

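The gap is gone: the clip's face meets the collar, with no deck visible between them. Handing in.

```bash
python3 -c "
from h import *
print(arm.read_t(),arm.job_done())"
```

```text
the job is handed in; nothing more can be done
56.5917 None
```

The job is handed in at 56.6 s: the small grey clip is fully home on the tube, pressed against the collar with about 10 N and let go; a 2 mm gap left after the first press was closed with a second push using the closed fingertips.

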